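Dock the probe carrier and load its temperature probes

ROBOT

A 6-joint arm with a two-finger parallel gripper is mounted at the origin on a cart in front of the work surface, level with it; the furniture and walls round the work are solid. World frame = base frame: x ahead of the robot, y to its left, z up, the work surface at z = 0. Lengths are in m, angles in rad, forces in N, time in s.
With the tool pointing down it reaches from about 0.4 to 0.925 m from the base axis. Payload 12.5 kg.
Tool frame: the origin (TCP) lies at the very end of the fingers, on their centre line; the grasp point (between the pads) lies 19 mm behind it; z points along the fingers, y is the line along which they close (so a half turn about z gives the same grasp; the last joint's range is limited). The gripper opens to 95 mm and grips with 3 to 60 N. Pads are 20 mm wide; open, the fingers measure 119 mm over their backs; the gripper's body (75 mm by 180 mm) begins 59 mm behind the grasp point.
Start: joints at [-1.238, 0.491, 1.559, -0, 1.092, -0.106], TCP at [0.266, -0.566, 0.215] pointing down, gripper open.
Joint ranges: [-3.1, 3.1], [-0.84, 2.19], [0.05, 2.79], [-1.13, 4.28], [0.06, 2.93], [-2.69, 2.69]. Speed limits (rad/s): [2.22, 2.22, 2.79, 3.14, 3.14, 3.14].

INTERFACE

Orientations are given as a unit quaternion [x, y, z, w].
In Python, from rig import manip gives the robot as it stands. The module is installed in compiled form; this text tells all that it offers. Calls block until the motion is done:
- manip.move_ptp(position, orientation): joint-space move of the TCP to a pose.
- manip.move_l(position, ori=None, feed=0.15): straight line of the TCP; ori=None keeps the orientation; feed is the mean speed in m/s.
- manip.goto_joints(angles): joint-space move.
- manip.ungrasp() and manip.close_gripper(grasp_force=None): open the fingers fully, or close them until they stop; grasp_force is the grip in N (None keeps the last).
- manip.hold(seconds).
- manip.ik(position, orientation): joint angles nearest the present ones, or None.
- manip.observe(): the state.
- manip.camera(name): name is "scene" or "top"; returns (picture, depth): 480x640x3 uint8, blue, green, red; 480x640 float32, m along the optical axis (not along the pixel's ray), 0 where there is no reading.
- manip.camera_model(name): a dict with "fx", "fy", "cx", "cy" (pixels), "origin" and "rotation" of the camera in the world. Camera axes: x right, y down, z forward; pixel columns grow to the right and rows downward; lengths in m; the calibration is good to about 2 mm. A picture is of the moment at which its call begins. camera_model takes no time and is no camera call.
A pose or a line that the arm cannot do raises manip.MotionError and nothing moves.
- manip.job_done(): hands the job in; it is judged then, once.
Trained networks look in the newest picture that a camera, given by its name, has taken for a name from the list of things; names that differ only in an ending like _2 or _b are one class to them, and where a whole thing is asked for, a point or a joint stands for the part that bears it (a point fixed in the world has none). Each returns a list of dicts, best first, with "score" (0 to 1); they miss things now and then, are a little off and sometimes report something else, mostly with a low value. They report only what shows in the picture. A call takes as long as a camera call.
- manip.search_frame(camera, target): "point" ([column, row] in pixels, amid what is visible of it).
The state is a dict: "time_s": time; "joint_pos": joint angles; "qvel": joint speeds; "effort": joint torques, N m; "position": TCP position; "eef_rot": TCP orientation; "wrist_force": force on the tool from outside, world axes, zero at the start; "torque": the same for the moment, N m; "finger_gap": finger opening in m; "gripper_force": force on a finger pad.
Only numpy, scipy, OpenCV 4.12 (cv2) and the standard library are available. Lean on these libraries where they do the work, as an engineer would, in place of code of your own. Each camera call takes 0.05 s, during which the arm holds its last target. There are 200 camera calls.

TASK

Slide the empty probe carrier along the worktop until it sits fully home in the inside corner of the steel angle stop, against both rails. Then load every temperature probe lying on the bench, sheath first through the holes in the carrier's front wall until its head meets the wall: the long probes in the two left holes, the short ones in the two right holes. The carrier must still be home in the corner at the end; leave the multimeter, the tin and the timer where they are.

Things in the scene. Friction and masses are not known exactly. Their poses are not given: they have to be found in the camera images.
- corner_stop: Steel angle stop screwed to the worktop (fixed): two rails 22 mm high, 10 mm thick, meeting in an inside right corner. Origin: that inside corner, at worktop height. The back rail runs 215 mm along +y, the side rail 110 mm along -x (towards the robot). The carrier, pushed fully home, has its origin at x = -35, y = +95 mm in this frame, axes parallel.
- carrier: Loose aluminium probe carrier, 0.5 kg, 95 mm (x) by 190 mm (y), 70 mm high. Origin: on its underside, 60 mm behind the front face and 35 mm before the back edge, mid-width; +x from front to back, +y to its left. Front: flat upright wall 8 mm thick, 190 mm wide, 70 mm high, its face at x = -60 mm, with four 13 mm holes in a line. Side cheeks 40 mm high, outer faces at y = +-95 mm; base plate 8 mm thick.
- long_hole_0 (a point): Centre of the mouth of the far left hole (for a long probe) in the carrier's front wall, 13 mm diameter, at x = -60, y = 75, z = 45 mm in the carrier; axes as the carrier's (the hole runs along +x). A second plate with the same hole begins 45 mm behind the front face.
- long_hole_1 (a point): Centre of the mouth of the inner left hole (for a long probe) in the carrier's front wall, 13 mm diameter, at x = -60, y = 27, z = 45 mm in the carrier; axes as the carrier's (the hole runs along +x). A second plate with the same hole begins 45 mm behind the front face.
- short_hole_0 (a point): Centre of the mouth of the inner right hole (for a short probe) in the carrier's front wall, 13 mm diameter, at x = -60, y = -27, z = 45 mm in the carrier; axes as the carrier's (the hole runs along +x). A second plate with the same hole begins 26 mm behind the front face, a blank wall 78 mm behind it.
- short_hole_1 (a point): Centre of the mouth of the far right hole (for a short probe) in the carrier's front wall, 13 mm diameter, at x = -60, y = -75, z = 45 mm in the carrier; axes as the carrier's (the hole runs along +x). A second plate with the same hole begins 26 mm behind the front face, a blank wall 78 mm behind it.
- long_0_center (a point): Loose long temperature probe, 80 g, lying on the worktop: grey square head 18 x 18 x 50 mm and on its centre line a straight steel sheath, 10 mm diameter, 100 mm long, last 10 mm tapered. This point: the head's centre, 9 mm up, near the centre of mass; +x points along the sheath to the tip (another side may face up if it has rolled). May be absent.
- long_0_shoulder (a point): Where the sheath leaves the head of this long probe, 25 mm along +x from the head's centre: it meets the front wall when the probe is home.
- long_0_tip (a point): Tip of the sheath of this long probe, 125 mm along +x from the head's centre.
- long_1_center (a point): Loose long temperature probe, 80 g, lying on the worktop: grey square head 18 x 18 x 50 mm and on its centre line a straight steel sheath, 10 mm diameter, 100 mm long, last 10 mm tapered. This point: the head's centre, 9 mm up, near the centre of mass; +x points along the sheath to the tip (another side may face up if it has rolled). May be absent.
- long_1_shoulder (a point): Where the sheath leaves the head of this long probe, 25 mm along +x from the head's centre: it meets the front wall when the probe is home.
- long_1_tip (a point): Tip of the sheath of this long probe, 125 mm along +x from the head's centre.
- short_0_center (a point): Loose short temperature probe, 80 g, lying on the worktop: grey square head 18 x 18 x 50 mm and on its centre line a straight steel sheath, 10 mm diameter, 65 mm long, last 10 mm tapered. This point: the head's centre, 9 mm up, near the centre of mass; +x points along the sheath to the tip (another side may face up if it has rolled). May be absent.
- short_0_shoulder (a point): Where the sheath leaves the head of this short probe, 25 mm along +x from the head's centre: it meets the front wall when the probe is home.
- short_0_tip (a point): Tip of the sheath of this short probe, 90 mm along +x from the head's centre.
- short_1_center (a point): Loose short temperature probe, 80 g, lying on the worktop: grey square head 18 x 18 x 50 mm and on its centre line a straight steel sheath, 10 mm diameter, 65 mm long, last 10 mm tapered. This point: the head's centre, 9 mm up, near the centre of mass; +x points along the sheath to the tip (another side may face up if it has rolled). May be absent.
- short_1_shoulder (a point): Where the sheath leaves the head of this short probe, 25 mm along +x from the head's centre: it meets the front wall when the probe is home.
- short_1_tip (a point): Tip of the sheath of this short probe, 90 mm along +x from the head's centre.
- multimeter: Loose multimeter, 140 x 72 x 40 mm, lying on the worktop; bystander. Origin: centre of its underside.
- ferrule_tin: Loose small round tin, 65 mm across, 53 mm high; bystander. Origin: centre of its underside.
- lab_timer: Loose small white lab timer, 62 x 62 x 21 mm; bystander. Origin: centre of its underside.

How it is judged:
By the outcome, as a careful person would: the job done as asked, in the order asked, and still so for the second after the job is handed in, with the robot touching nothing.
Of long_0, long_1, short_0, short_1 only 3 to 4 are there at a start; the rules pass over those that are not, and their reading is None.
At some moment in a run one of long_0, long_1, short_0, short_1 may be knocked a few centimetres aside while the robot is not near it.
Once in a run the grip may slacken for a moment while it holds something.
It also fails if it takes over 210 s, if anything falls off the work surface, if the arm or the gripper's body presses on something with over 40 N, if the wrist force passes 120 N, or if a joint passes its speed limit or range.

## Working session

There is one attempt and no reset: what is moved stays moved. The work goes in short steps, each a Python script; the robot and the scene stay as the last script left them, time stands still between calls to the robot, and variables do not carry over. Pictures are saved under pics/ and viewed, at most 14 in all, crops included, and the job is handed in when it is done.

```bash
ls; mkdir -p pics; python3 - <<'E'
from rig import manip
import cv2,numpy as np
s=manip.observe(); print(s)
for c in ("scene","top"):
    im,d=manip.camera(c); cv2.imwrite(f"pics/{c}0.png",im); np.savez(f"pics/{c}0.npz",im=im,d=d)
    print(c,manip.camera_model(c))
    for t in ("carrier","corner_stop","long_0_center","long_0_tip","short_0_center","short_0_tip","multimeter","ferrule_tin","lab_timer"):
        r=manip.search_frame(c,t); print(t,[(np.round(q["point"]).tolist(),round(q["score"],2)) for q in r])
E
```

```text
pics
{'time_s': 0.0, 'joint_pos': array([-1.23756937e+00,  4.91559092e-01,  1.55944338e+00, -6.89585105e-06,
        1.09170811e+00, -1.05580941e-01]), 'qvel': array([9.04132603e-04, 1.10037959e-03, 6.11282243e-05, 4.21123486e-04,
       8.57099363e-04, 6.96900550e-04]), 'effort': array([-1.52541033e-03, -6.12652159e+01, -2.58180910e+01,  6.90798112e-02,
        4.82906832e-02, -7.32692388e-05]), 'position': array([ 0.26548765, -0.56554143,  0.21406413]), 'eef_rot': array([ 9.76026854e-01,  2.17649416e-01, -6.65246256e-05, -5.54998677e-04]), 'wrist_force': array([ 0.50086729,  0.05049862, -0.56937673]), 'torque': array([ 0.06234277, -0.0445774 , -0.01670615]), 'gripper_force': 0.0, 'finger_gap': 0.0950193671226793}
scene {'fx': 559.2192509057126, 'fy': 559.2192509057126, 'cx': 315.5745322985421, 'cy': 241.3554477067314, 'origin': array([-0.04407419,  0.89876964,  0.9900192 ]), 'rotation': array([-0.26565903,  0.86315047, -0.41260627,  0.11896479])}
carrier [([336.0, 276.0], 0.82)]
corner_stop [([306.0, 242.0], 0.81)]
long_0_center [([400.0, 218.0], 0.69)]
long_0_tip [([303.0, 343.0],
[... 202 characters left out ...]
7), ([404.0, 218.0], 0.16)]
lab_timer [([282.0, 228.0], 0.53), ([425.0, 192.0], 0.16)]
top {'fx': 537.2385072850989, 'fy': 537.2385072850989, 'cx': 314.9597523967634, 'cy': 232.5672831867266, 'origin': array([ 0.42936083, -0.03445003,  1.47660022]), 'rotation': array([ 0.70757615, -0.70524362,  0.03488158, -0.02739878])}
carrier [([300.0, 258.0], 0.84)]
corner_stop [([329.0, 204.0], 0.95), ([386.0, 270.0], 0.64), ([217.0, 281.0], 0.18)]
long_0_center [([423.0, 268.0], 0.72)]
long_0_tip [([420.0, 264.0], 0.82)]
short_0_center [([173.0, 272.0], 0.61)]
short_0_tip [([173.0, 272.0], 0.66)]
multimeter [([476.0, 284.0], 0.63)]
ferrule_tin [([134.0, 278.0], 0.58)]
lab_timer [([335.0, 171.0], 0.64)]
```

View pics/scene0.png

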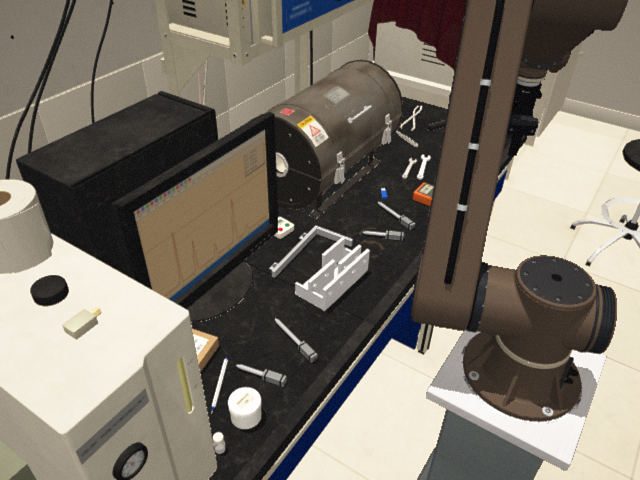

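View pics/top0.png

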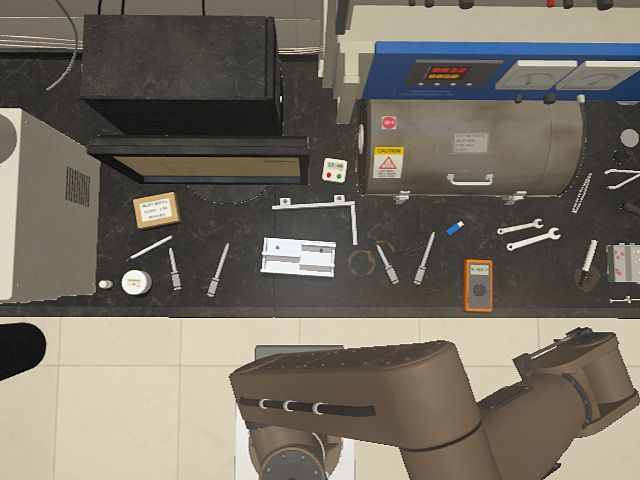

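The scene picture shows the carrier at about (335,275), with the stop behind it at (310,245). Two probes lie left of it, at (297,340) and (262,375), and two right, at (397,215) and (385,235). In the top view the probes are at (173,270) short, (218,270) long, (387,263) short and (424,258) long. The inside corner is near (354,207).

```bash
cat > h.py <<'E'
from rig import manip
import numpy as np, cv2
from scipy.spatial.transform import Rotation as R
def ray(c,px):
    m=manip.camera_model(c); px=np.atleast_2d(px).astype(float)
    d=np.c_[(px[:,0]-m["cx"])/m["fx"],(px[:,1]-m["cy"])/m["fy"],np.ones(len(px))]
    return m["origin"],R.from_quat(m["rotation"]).apply(d)
def atz(c,px,z):
    o,d=ray(c,px); return o+d*((z-o[2])/d[:,2])[:,None]
def cloud(c,d):
    v,u=np.mgrid[:480,:640]; o,r=ray(c,np.c_[u.ravel(),v.ravel()])
    return (o+r*d.reshape(-1,1)).reshape(480,640,3)
def ori(yaw,pitch=0):
    # tool down, closing axis y at yaw from world y; pitch>0: fingers lean toward -x(local) going down
    return (R.from_euler("z",yaw)*R.from_euler("y",pitch)*R.from_euler("x",np.pi)).as_quat()
E
python3 - <<'E'
from h import *
for c in("top","scene"):
    z=np.load(f"pics/{c}0.npz"); P=cloud(c,z["d"]); im=z["im"]
    print(c,"floor z",np.median(P[225:235,270:300,2]) if c=="top" else np.median(P[300:310,360:380,2]))
    np.save(f"pics/P{c}.npy",P)
P=np.load("pics/Ptop.npy")
for n,(u,v) in dict(carr=(300,258),corner=(353,207),edge=(300,316)).items(): print(n,P[v,u])
# image crop
im=np.load("pics/top0.npz")["im"]
cv2.imwrite("pics/topc.png",cv2.resize(im[190:320,110:450],None,fx=2.35,fy=2.35,interpolation=cv2.INTER_CUBIC))
im=np.load("pics/scene0.npz")["im"]
cv2.imwrite("pics/scenec.png",cv2.resize(im[180:420,220:440],None,fx=2.5,fy=2.5,interpolation=cv2.INTER_CUBIC))
# reach
for pitch in (0,.2,.35,.5,.7,-.3,-.6,-1,-1.4):
    q=ori(0,pitch); print(pitch,[(x,[manip.ik([x,y,.03],q) is not None for y in(.04,-.03,-.07,-.12)]) for x in(.24,.28,.32,.36)])
E
```

```text
top floor z -0.0013737374431284088
scene floor z -0.0009828862333405297
carr [ 0.48920791 -0.00914648  0.00804121]
corner [ 0.62795951 -0.15314322  0.02516487]
edge [ 0.33167452 -0.00982126 -0.00117486]
0 [(0.24, [False, False, False, True]), (0.28, [True, True, True, True]), (0.32, [True, True, True, True]), (0.36, [True, True, True, True])]
0.2 [(0.24, [True, True, True, True]), (0.28, [True, True, True, True]), (0.32, [True, True, True, True]), (0.36, [True, True, True, True])]
0.35 [(0.24, [True, True, True, True]), (0.28, [True, True, True, True]), (0.32, [True, True, True, True]), (0.36, [True, True, True, True])]
0.5 [(0.24, [True, True, True, True]), (0.28, [True, True, True, True]), (0.32, [True, True, True, True]), (0.36, [True, True, True, True])]
0.7 [(0.24, [True, True, True, True]), (0.28, [True, True, True, True]), (0.32, [True, True, True, True]), (0.36, [True, True, True, True])]
-0.3 [(0.24, [False, False, False, False]), (0.28, [True, True, True, True]), (0.32, [True, True, True, True]), (0.36, [True, True, True, True])]
-0.6 [(0.24, [False, False, False, False]), (0.28, [False, False, False, False]), (0.32, [False, False, False, False]), (0.36, [False, False, True, True])]
-1 [(0.24, [False, False, False, False]), (0.28, [False, False, False, False]), (0.32, [False, False, False, False]), (0.36, [False, False, False, False])]
-1.4 [(0.24, [False, False, False, False]), (0.28, [False, False, False, False]), (0.32, [False, False, False, False]), (0.36, [False, False, False, False])]
```

View pics/topc.png

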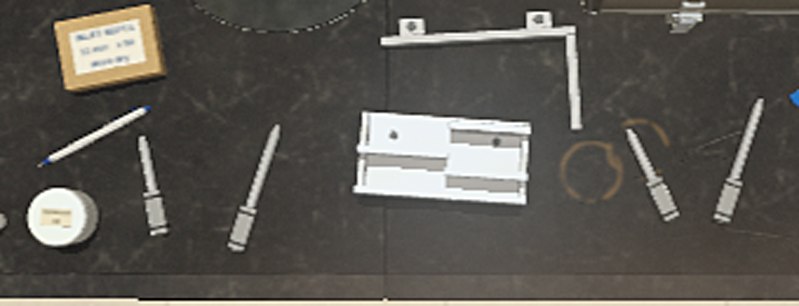

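View pics/scenec.png

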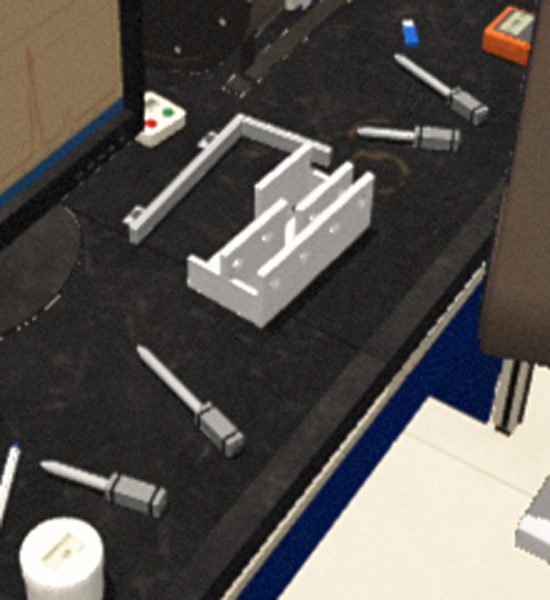

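The crops confirm four probes, two long and two short. The carrier sits yawed a few degrees, about 0.1 m in front of the stop. In the top crop the long probes are at (255,185) and (740,160), and the short ones at (152,185) and (652,175).

```bash
cat >> h.py <<'E'
def rectfit(pts):
    (c,(w,h),a)=cv2.minAreaRect(pts.astype(np.float32)*1000); return np.array(c),(w,h),a
def probes(c,im,P,lo=.004):
    """elongated blobs above the bench -> list of (head end, tip, length) in the world xy"""
    m=((P[...,2]>lo)&(P[...,2]<.035)&(P[...,0]>.34)&(P[...,0]<.75)&(abs(P[...,1])<.6)).astype(np.uint8)
    n,l,st,_=cv2.connectedComponentsWithStats(m,connectivity=8); out=[]
    for i in range(1,n):
        if st[i,4]<25: continue
        q=P[l==i]; xy=q[:,:2]; k=xy.mean(0); w,V=np.linalg.eigh(np.cov((xy-k).T)); a=V[:,1]; s=(xy-k)@a; t=(xy-k)@V[:,0]
        if np.ptp(s)<.09 or np.ptp(s)>.19 or np.ptp(t)>.04: continue
        # head is the wider end
        e=np.std(t[s>s.max()-.04]),np.std(t[s<s.min()+.04])
        if e[0]>e[1]: a=-a; s=-s
        out.append((k+a*s.min(),k+a*s.max(),np.ptp(s),np.median(q[s<s.min()+.03,2]),a))
    return out
E
python3 - <<'E'
from h import *
for c in("top","scene"):
    P=np.load(f"pics/P{c}.npy"); im=np.load(f"pics/{c}0.npz")["im"]
    print(c)
    for h,t,L,z,a in probes(c,im,P): print("probe head",h.round(4),"tip",t.round(4),"L",round(L,4),"z",round(z,4),"ang",np.degrees(np.arctan2(a[1],a[0])).round(1))
    X,Y,Z=P[...,0],P[...,1],P[...,2]
    box=(X>.53)&(X<.66)&(Y>-.18)&(Y<.08)&(Z>.014)&(Z<.032)
    q=P[box]; print("rail z",np.median(q[:,2]))
    b=q[(q[:,1]>-.12)]; print("rail back n",len(b),np.polyfit(b[:,1],b[:,0],1), np.percentile(b[:,0]-np.polyval(np.polyfit(b[:,1],b[:,0],1),b[:,1]),[1,99]), b[:,1].max())
    s=q[(q[:,0]<.60)&(q[:,1]<-.13)]; print("side",len(s),np.polyfit(s[:,0],s[:,1],1),np.percentile(s[:,1]-np.polyval(np.polyfit(s[:,0],s[:,1],1),s[:,0]),[1,99]),s[:,0].min())
    w=P[(X>.38)&(X<.6)&(Y>-.13)&(Y<.13)&(Z>.062)&(Z<.076)]
    print("walls top",len(w),rectfit(w[:,:2]),np.median(w[:,2]))
    f=w[w[:,0]<np.polyval(np.polyfit(w[:,1],w[:,0],1),w[:,1])]
    allc=P[(X>.38)&(X<.575)&(Y>-.125)&(Y<.13)&(Z>.012)&(Z<.076)]; print("carrier rect",rectfit(allc[:,:2]))
E
```

```text
top
probe head [ 0.419  -0.3225] tip [ 0.562  -0.3726] L 0.1515 z 0.016 ang -19.3
probe head [0.4834 0.4633] tip [0.5496 0.3425] L 0.1377 z 0.0062 ang -61.3
probe head [0.3844 0.2349] tip [0.5326 0.1888] L 0.1552 z 0.0171 ang -17.3
probe head [ 0.4206 -0.2685] tip [ 0.5259 -0.218 ] L 0.1168 z 0.0164 ang 25.6
probe head [0.3999 0.3191] tip [0.5151 0.3466] L 0.1184 z 0.016 ang 13.4
rail z 0.02131356676808105
rail back n 272 [-0.04595112  0.63109893] [-0.00559904  0.0066679 ] 0.06824657044244856
side 94 [ 0.06968473 -0.19381843] [-0.00549615  0.00471065] 0.5300317804264155
walls top 554 (array([488.59970093,  -3.08563232]), (189.33798217773438, 86.14079284667969), 86.26136016845703) 0.06919738573499534
carrier rect (array([486.18496704,  12.53263855]), (221.09861755371094, 106.25055694580078), 86.57621002197266)
scene
probe head [ 0.4216 -0.3221] tip [ 0.5609 -0.3724] L 0.1481 z 0.0148 ang -19.8
probe head [ 0.4226 -0.268 ] tip [ 0.5278 -0.2207] L 0.1153 z 0.0147 ang 24.2
probe head [0.3876 0.2355] tip [0.5296 0.1881] L 0.1497 z 0.0158 ang -18.5
probe head [0.5548 0.3368] tip [0.4885 0.4565] L 0.1369 z 0.0068 ang 119.0
probe head [0.4034 0.3204] tip [0.5218 0.3449] L 0.1209 z 0.0156 ang 11.7
rail z 0.019970997938267676
rail back n 238 [-0.08178764  0.63152625] [-0.09762717  0.00971506] 0.0671894957163024
side 80 [ 0.04426976 -0.18164831] [-0.00882232  0.00747007] 0.530202676465253
walls top 636 (array([491.23132324,  -5.83516693]), (193.7742156982422, 89.48097229003906), 86.24751281738281) 0.06797010166206435
carrier rect (array([493.54489136,  -7.00628662]), (198.93133544921875, 95.22096252441406), 85.89356231689453)
```

```bash
cat >> h.py <<'E'
def F(): return manip.observe()["wrist_force"]
def press(start,dirn,maxd,yaw,fmax,step=.002,feed=.03,pitch=0,base=None):
    """advance from start until the force against dirn exceeds fmax"""
    d=np.array(dirn,float); p=np.array(start,float); s=0; b=F() if base is None else base; f=0
    while s<maxd:
        s+=step; manip.move_l(list(p+d*s),ori(yaw,pitch),feed=feed)
        f=-(F()-b)@d
        if f>fmax: break
    o=manip.observe(); print("press s %.4f f %.1f"%(s,f),"tcp",o["position"].round(4),"t",round(o["time_s"],1)); return o["position"],f
E
python3 - <<'E'
from h import *
y0=np.radians(-3.75); y1=np.radians(3)
manip.move_ptp([.40,-.002,.2],ori(y0))
manip.move_ptp([.415,-.002,.03],ori(y0))
manip.move_l([.415,-.002,.012],ori(y0),feed=.1); b=F(); print("base",b)
manip.move_l([.445,-.002,.012],ori(y0),feed=.06); print(F()-b)
manip.move_l([.503,-.004,.012],ori(y1),feed=.06); print(F()-b)
d=[np.cos(y1),np.sin(y1),0]
p,f=press([.503,-.004,.012],d,.035,y1,12,base=b)
manip.move_l(list(p-np.array(d)*.03),ori(y1),feed=.15)
manip.move_l([p[0]-.03,p[1],.2],ori(y1),feed=.25)
manip.move_ptp([.35,.25,.25],ori(y1))
im,dd=manip.camera("top"); P=cloud("top",dd); X,Y,Z=P[...,0],P[...,1],P[...,2]
w=P[(X>.48)&(X<.66)&(Y>-.2)&(Y<.13)&(Z>.062)&(Z<.076)]; print(rectfit(w[:,:2]))
cv2.imwrite("pics/a1.png",im[150:330,90:460])
E
```

```text
base [ 0.28495063  1.02750795 -0.36243257]
[-0.88457729 -0.60233426 -0.86082297]
[-0.63817684 -1.95365629  0.04846515]
press s 0.0220 f 18.6 tcp [ 0.5214 -0.0029  0.0118] t 8.7
(array([574.19604492,   1.70561981]), (86.76242065429688, 187.14837646484375), 3.4000978469848633)
```

View pics/a1.png

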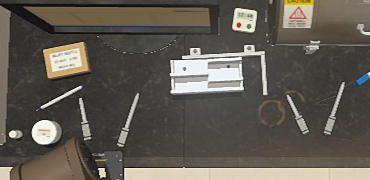

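The carrier (207,75 in the crop) now lies against the back rail, about 5 cm left of the side rail. Next I push it right along the rail.

```bash
python3 - <<'E'
from h import *
y=np.radians(3.2); ex=np.array([np.cos(y),np.sin(y),0]); ey=np.array([-np.sin(y),np.cos(y),0])
manip.close_gripper(20)
manip.move_ptp([.570,.14,.12],ori(y))
manip.move_l([.570,.14,.012],ori(y),feed=.15); b=F()
p0=np.array([.570,.14,.012]); 
manip.move_l(list(p0-.065*ey),ori(y),feed=.06); print(F()-b)
p,f=press(p0-.065*ey,-ey,.03,y,15,base=b)
print("gap",manip.observe()["finger_gap"])
manip.move_l(list(p+.03*ey),ori(y),feed=.15)
manip.move_l([p[0],p[1]+.03,.13],ori(y),feed=.25)
# second x push, opened
manip.ungrasp()
c=np.array([.481,-.052,.012])
manip.move_ptp([.481,-.052,.13],ori(y)); manip.move_l(list(c),ori(y),feed=.2); b=F()
manip.move_l(list(c+.025*ex),ori(y),feed=.06)
p,f=press(c+.025*ex,ex,.03,y,15,base=b)
manip.move_l(list(p-.03*ex),ori(y)); manip.move_l([p[0]-.03,p[1],.13],ori(y),feed=.25)
# second y push
manip.close_gripper(20)
c=np.array([.570,.09,.012])
manip.move_ptp([.570,.09,.13],ori(y)); manip.move_l(list(c),ori(y),feed=.2); b=F()
manip.move_l(list(c-.02*ey),ori(y),feed=.06)
p,f=press(c-.02*ey,-ey,.03,y,15,base=b)
manip.move_l(list(p+.03*ey),ori(y)); manip.move_l([p[0],p[1]+.03,.15],ori(y),feed=.25)
manip.ungrasp()
manip.move_ptp([.36,.25,.25],ori(y))
for c in("top","scene"):
    im,dd=manip.camera(c); P=cloud(c,dd); X,Y,Z=P[...,0],P[...,1],P[...,2]
    w=P[(X>.48)&(X<.66)&(Y>-.2)&(Y<.13)&(Z>.062)&(Z<.076)]; print(rectfit(w[:,:2]))
    cv2.imwrite(f"pics/b{c}.png",im)
    for h,t,L,z,a in probes(c,im,P): print("probe head",h.round(4),"tip",t.round(4),"L",round(L,4),"z",round(z,4),"ang",np.degrees(np.arctan2(a[1],a[0])).round(1))
im=cv2.imread("pics/btop.png")[160:330,90:460]; im2=cv2.imread("pics/bscene.png")[200:330,240:420]
cv2.imwrite("pics/b.png",np.vstack([cv2.resize(im,(640,294)),cv2.resize(im2,(400,289)).repeat(1,0) if 0 else cv2.copyMakeBorder(cv2.resize(im2,(400,289)),0,0,0,240,0)]))
print(manip.observe()["time_s"])
E
```

```text
[-0.30470505 -0.38594257 -0.08640901]
press s 0.0280 f 20.9 tcp [0.5737 0.0494 0.012 ] t 19.3
gap 0.0004959770471615356
press s 0.0220 f 19.6 tcp [ 0.5244 -0.0494  0.0118] t 26.6
press s 0.0240 f 24.5 tcp [0.5718 0.0485 0.0122] t 34.0
(array([577.3170166 , -54.15312195]), (86.163818359375, 189.22293090820312), 3.653994560241699)
probe head [ 0.419  -0.3222] tip [ 0.5624 -0.3728] L 0.1521 z 0.0162 ang -19.4
probe head [0.5509 0.3392] tip [0.4824 0.4657] L 0.1438 z 0.0083 ang 118.4
probe head [0.3879 0.2337] tip [0.5321 0.1898] L 0.1507 z 0.0163 ang -16.9
probe head [ 0.4203 -0.2677] tip [ 0.526  -0.2182] L 0.1167 z 0.0166 ang 25.1
probe head [0.4018 0.3175] tip [0.5209 0.3489] L 0.1232 z 0.0163 ang 14.7
(array([0., 0.]), (0.0, 0.0), 0.0)
probe head [ 0.4241 -0.3219] tip [ 0.5715 -0.3771] L 0.1574 z 0.015 ang -20.5
probe head [ 0.4227 -0.2681] tip [ 0.5284 -0.2213] L 0.1156 z 0.0148 ang 23.9
probe head [0.3884 0.235 ] tip [0.5325 0.1877] L 0.1516 z 0.0158 ang -18.2
probe head [0.5527 0.3409] tip [0.4851 0.4631] L 0.1396 z 0.0073 ang 118.9
probe head [0.4048 0.3206] tip [0.5207 0.3448] L 0.1184 z 0.0152 ang 11.8
37.8
```

View pics/b.png

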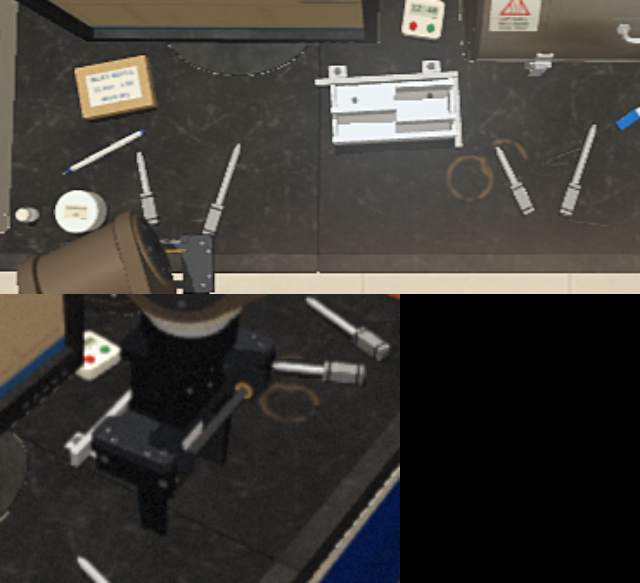

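The carrier sits home in the corner in the top view (395,105). The arm blocks it in the scene view, so I'll move to the right-hand pair and recheck from the scene camera.

```bash
python3 - <<'E'
from h import *
manip.move_ptp([.33,-.45,.22],ori(-.34))
im,dd=manip.camera("scene"); P=cloud("scene",dd); X,Y,Z=P[...,0],P[...,1],P[...,2]
w=P[(X>.48)&(X<.66)&(Y>-.2)&(Y<.13)&(Z>.060)&(Z<.076)]; print(rectfit(w[:,:2]),np.median(w[:,2]))
for h,t,L,z,a in probes("scene",im,P): print("probe head",h.round(4),"tip",t.round(4),"L",round(L,4),"z",round(z,4),"ang",np.degrees(np.arctan2(a[1],a[0])).round(1))
for n in("long_hole_0","long_hole_1","short_hole_0","short_hole_1"):
    r=manip.search_frame("scene",n)
    print(n,[(np.round(q["point"]).tolist(),round(q["score"],2),atz("scene",q["point"],.045)[0].round(4)) for q in r])
y=np.radians(3.4)
# predicted holes in the picture for a face centre
m=manip.camera_model("scene")
u0=cv2.resize(im[190:330,240:400],None,fx=5,fy=4.28,interpolation=cv2.INTER_CUBIC); u0=cv2.resize(im[195:315,260:400],None,fx=5,fy=5,interpolation=cv2.INTER_CUBIC)
fc=np.array([.5344,-.0555]); ey=np.array([-np.sin(y),np.cos(y)])
for k in(.075,.027,-.027,-.075):
    p=np.r_[fc+k*ey,.045]; q=R.from_quat(m["rotation"]).inv().apply(p-m["origin"]); uv=np.array([m["fx"]*q[0]/q[2]+m["cx"],m["fy"]*q[1]/q[2]+m["cy"]])
    print(k,p.round(4),uv.round(1)); cv2.circle(u0,tuple(np.round((uv-[260,195]+.5)*5).astype(int)),2,(0,0,255),-1)
cv2.imwrite("pics/c.png",u0)
E
```

```text
(array([579.36120605, -56.69334412]), (89.26207733154297, 196.58509826660156), 5.598637580871582) 0.0677820120345759
probe head [ 0.4229 -0.3222] tip [ 0.567  -0.3756] L 0.1536 z 0.0151 ang -20.3
probe head [0.3873 0.2356] tip [0.5347 0.1863] L 0.1554 z 0.0152 ang -18.5
probe head [0.5544 0.3371] tip [0.4886 0.4564] L 0.1362 z 0.0065 ang 118.9
probe head [0.404  0.3204] tip [0.5203 0.345 ] L 0.1188 z 0.0152 ang 11.9
long_hole_0 [([315.0, 252.0], 0.8, array([ 0.5674, -0.0346,  0.045 ]))]
long_hole_1 [([315.0, 252.0], 0.8, array([ 0.5674, -0.0346,  0.045 ]))]
short_hole_0 [([316.0, 252.0], 0.89, array([ 0.5666, -0.0367,  0.045 ]))]
short_hole_1 [([316.0, 252.0], 0.89, array([ 0.5666, -0.0367,  0.045 ]))]
0.075 [0.53   0.0194 0.045 ] [315.5 269.1]
0.027 [ 0.5328 -0.0285  0.045 ] [324.9 258.5]
-0.027 [ 0.536  -0.0825  0.045 ] [335.  247.1]
-0.075 [ 0.5388 -0.1304  0.045 ] [343.6 237.4]
```

View pics/c.png

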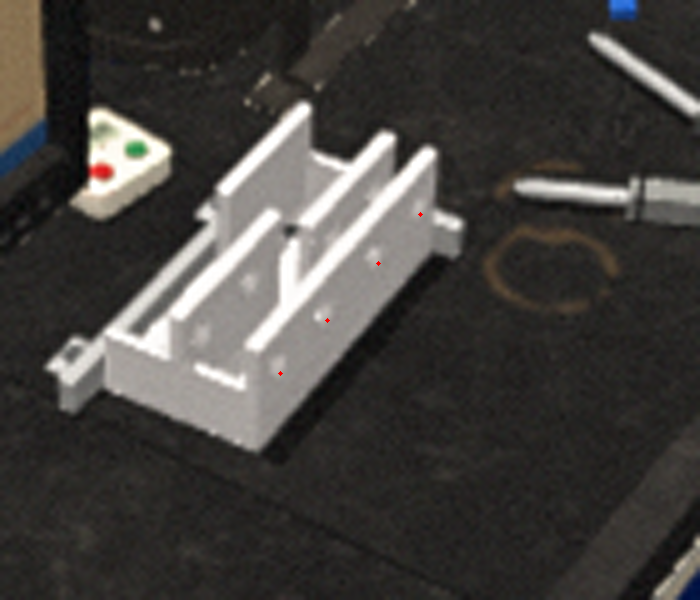

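The holes show in the front wall at about (280,365), (322,315), (376,255) and (418,205) in the crop. They lie 1–2 px from the prediction, which fits the calibration error. Next I grasp the right-hand long probe.

```bash
cat >> h.py <<'E'
YAW=np.radians(3.5); EX=np.array([np.cos(YAW),np.sin(YAW),0]); EY=np.array([-np.sin(YAW),np.cos(YAW),0])
FC=np.array([.5344,-.059,.045])
def find(near,cams=("top",)):
    """probe whose rear end is nearest to near -> rear, angle, averaged over the cameras"""
    r=[];a=[]
    for c in cams:
        im,dd=manip.camera(c)
        b=min(probes(c,im,cloud(c,dd)),key=lambda q:np.hypot(*(q[0]-near)))
        print(c,b[0].round(4),b[1].round(4),round(b[2],4),round(b[3],4)); r.append(b[0]); a.append(b[4])
    return np.mean(r,0),np.arctan2(*np.mean(a,0)[::-1])
def grasp(rear,ang,off,tz=.004,force=35):
    """off: grip point behind the head centre"""
    p=rear+(.025-off)*np.array([np.cos(ang),np.sin(ang)]); q=ori(ang)
    manip.move_ptp([*p,.10],q); manip.move_l([*p,.03],q,feed=.2); b=F()
    manip.move_l([*p,tz],q,feed=.05); manip.close_gripper(force)
    o=manip.observe(); print("gap",o["finger_gap"],"f",o["gripper_force"],(o["wrist_force"]-b).round(1))
    manip.move_l([*p,.10],q,feed=.15); print("gap up",manip.observe()["finger_gap"],"t",manip.observe()["time_s"])
def held(c="top"):
    """lateral line of the held sheath in front of the wall, and the carrier, in the same camera"""
    im,dd=manip.camera(c); P=cloud(c,dd)
    L=P-FC; s=L@EX; t=L@EY
    return im,P,s,t
E
python3 - <<'E'
from h import *
r,a=find(np.array([.421,-.322]),("top","scene")); print(r,np.degrees(a))
r=r if abs(r[0]-.421)<.004 else np.array([.421,-.322])
grasp(r,a,.0)
h=FC+.075*EY
pre=h-.140*EX; pre[2]=.040
manip.move_ptp([pre[0],pre[1],.14],ori(YAW)); manip.move_l(list(pre),feed=.2)
im,P,s,t=held(); cv2.imwrite("pics/d.png",cv2.resize(im[180:320,200:400],None,fx=4,fy=4,interpolation=cv2.INTER_CUBIC))
z=P[...,2]
m=(z>.03)&(z<.06)&(s<-.012)&(s>-.10)&(abs(t-.075)<.02)
if m.sum(): print("sheath",m.sum(),"tip s",s[m].max(),"t fit",np.polyfit(s[m],t[m],1),"ztop",np.median(z[m]))
w=(z>.062)&(z<.076)&(abs(s-.04)<.07)&(abs(t)<.12); print("carrier in s,t",rectfit(np.c_[s[w],t[w]]))
print(manip.observe()["finger_gap"])
E
```

```text
top [ 0.4186 -0.3227] [ 0.5627 -0.3733] 0.1528 0.0156
scene [ 0.4222 -0.3223] [ 0.5649 -0.3745] 0.152 0.0145
[ 0.42038004 -0.32249921] -19.72705493126915
gap 0.017878016633977527 f 34.99977886676788 [-0.1 -0.5 -1. ]
gap up 0.017778942450846814 t 44.625
sheath 113 tip s -0.012569233020371169 t fit [-0.00232977  0.0783087 ] ztop 0.047334416607080376
carrier in s,t (array([43.40129089,  1.9238205 ]), (189.44345092773438, 86.5736312866211), 89.9707260131836)
0.01750124534749935
```

View pics/d.png

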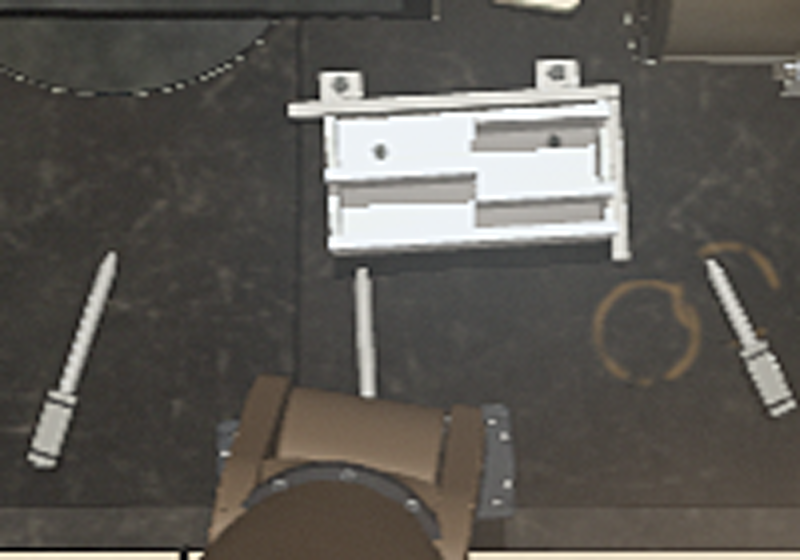

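The probe is held straight at about (365,330), with its tip just before the wall. Relative to the carrier in the same view it is 1.4 mm too far left, which agrees with the touch measurement. I'll correct for that and insert.

```bash
sed -i 's/^FC=.*/FC=np.array([.5344,-.0605,.045])/' h.py; cat >> h.py <<'E'
def insert(k,L,off,stop,tz=.040,fmax=12,step=.004):
    """k: hole y, L: tip distance from head centre, off: grip behind the centre, stop: shortfall from home"""
    q=ori(YAW); c=FC+k*EY; adj=np.zeros(3); s=-(L+.015)-off; end=-.025-off-stop
    def pos(s): p=c+s*EX+adj; p[2]=tz+adj[2]; return list(p)
    manip.move_l(pos(s),q,feed=.1); manip.hold(.2); b=F(); 
    while s<end-1e-6:
        s=min(s+step,end); manip.move_l(pos(s),q,feed=.04)
        f=F()-b; fx,fy,fz=f@EX,f@EY,f[2]
        if abs(fy)>2 or abs(fz)>2: adj=adj+EY*np.clip(fy*.0001,-.0005,.0005)+[0,0,np.clip(fz*.0001,-.0005,.0005)]
        if abs(f).max()>1.5: print("short %.3f f"%(-.025-off-s),np.round([fx,fy,fz],1),"adj",(adj*1000).round(1))
        if -fx>fmax or max(abs(fy),abs(fz))>20: break
    o=manip.observe(); print("end short %.4f"%(-.025-off-(o["position"]-c)@EX),"gap",o["finger_gap"],"t",o["time_s"]); return b
E
python3 - <<'E'
from h import *
insert(.075,.125,0,-.004)
E
```

```text
short -0.001 f [-9.8 -1.7  4.4] adj [ 0.  -0.2  0.4]
short -0.004 f [-20.5  -3.2   7.5] adj [ 0.  -0.5  0.9]
end short 0.0012 gap 0.017856978523824483 t 54.575
```

```bash
cat >> h.py <<'E'
def up():
    p=manip.observe()["position"]; manip.move_l([p[0],p[1],.13],feed=.2)
def push(k,stop,f=12,tz=.034):
    q=ori(YAW); c=FC+k*EY; manip.close_gripper(20)
    p=c-(.05+stop+.010+.02)*EX
    manip.move_l([p[0],p[1],.13],q,feed=.2); p[2]=tz; manip.move_l(list(p),q,feed=.2); manip.hold(.2); b=F()
    manip.move_l(list(p+.018*EX),q,feed=.08)
    e,_=press(p+.018*EX,EX,stop+.012,YAW,f,base=b,feed=.04)
    print("head rear to wall %.4f"%(-(e-FC)@EX-.010)); manip.move_l(list(e-.02*EX),q); up(); manip.ungrasp()
E
python3 - <<'E'
from h import *
manip.ungrasp(); up()
manip.move_ptp([.40,.0,.2],ori(YAW))
r,a=find(np.array([.3875,.2345]),("top","scene"))
if np.hypot(*(r-[.3875,.2345]))>.008: raise SystemExit("moved? "+str(r))
grasp(r,a,0)
pre=FC+.027*EY-.140*EX
manip.move_ptp([pre[0],pre[1],.14],ori(YAW)); manip.move_l([pre[0],pre[1],.040],feed=.2)
im,P,s,t=held(); z=P[...,2]
m=(z>.03)&(z<.06)&(s<-.012)&(s>-.10)&(abs(t-.027)<.02)
print("sheath",m.sum(),"tip s",s[m].max(),"t fit",np.polyfit(s[m],t[m],1),"ztop",np.median(z[m]))
w=(z>.062)&(z<.076)&(abs(s-.04)<.07)&(abs(t)<.12); print("carrier in s,t",rectfit(np.c_[s[w],t[w]]))
o=manip.observe(); print(o["finger_gap"],o["time_s"])
E
```

```text
top [0.3829 0.2353] [0.5292 0.1894] 0.1533 0.0174
scene [0.3872 0.2353] [0.5308 0.1881] 0.1511 0.0159
gap 0.017956908133493453 f 34.99648869037628 [-0.6 -1.9  0.9]
gap up 0.017492152393905253 t 61.3083
sheath 109 tip s -0.01252179286873221 t fit [0.0109113  0.03200104] ztop 0.04794536715102926
carrier in s,t (array([43.8220787 ,  3.91510773]), (188.54339599609375, 86.7017822265625), 89.6824722290039)
0.01764372040444209 63.0667
```

```bash
python3 - <<'E'
from h import *
insert(.027,.125,0,.041)
manip.ungrasp(); up()
push(.027,.041)
manip.move_ptp([.40,-.15,.2],ori(YAW))
r,a=find(np.array([.4215,-.268]),("top","scene")); print(r,np.degrees(a))
im,P,s,t=held(); z=P[...,2]; w=(z>.062)&(z<.076)&(abs(s-.04)<.07)&(abs(t)<.12); print("carrier in s,t",rectfit(np.c_[s[w],t[w]]))
cv2.imwrite("pics/e.png",cv2.resize(im[180:320,150:450],None,fx=2.6,fy=2.6,interpolation=cv2.INTER_CUBIC))
E
```

```text
short 0.071 f [-1.5  0.3 -1.1] adj [0. 0. 0.]
end short 0.0409 gap 0.017610874947683725 t 68.2667
press s 0.0220 f 15.0 tcp [ 0.4493 -0.0381  0.0337] t 76.1
head rear to wall 0.0736
top [ 0.4378 -0.2603] [ 0.5273 -0.2182] 0.0989 0.0167
scene [ 0.4228 -0.2682] [ 0.5277 -0.2208] 0.1151 0.0151
[ 0.43028012 -0.26422724] 24.72763661984778
carrier in s,t (array([44.31759644,  3.75432587]), (189.4456787109375, 87.0365219116211), 89.72118377685547)
```

View pics/e.png

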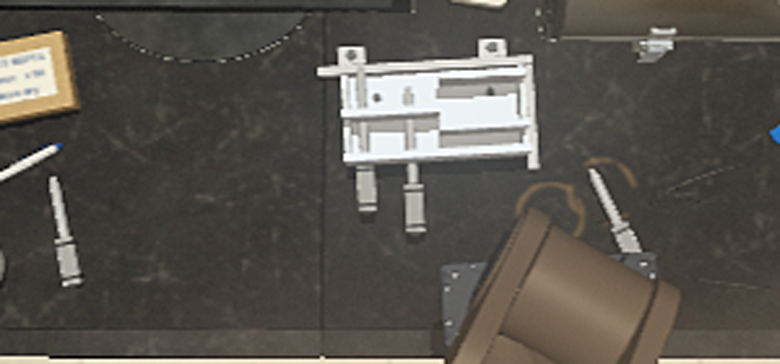

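The second long probe stopped 23 mm short (head at 415,205), while the first is home. The carrier is unmoved. I'll push again and trace the force.

```bash
python3 - <<'E'
from h import *
k=.027; q=ori(YAW); c=FC+k*EY; manip.close_gripper(20)
im,dd=manip.camera("scene"); cv2.imwrite("pics/f.png",cv2.resize(im[195:315,260:400],None,fx=5,fy=5,interpolation=cv2.INTER_CUBIC))
P=cloud("scene",dd)-FC; s=P@EX; t=P@EY; z=P[...,2]+.045
m=(z>.02)&(z<.062)&(s<-.03)&(s>-.09)&(abs(t-k)<.02); 
for lo in(-.08,-.07,-.06,-.05,-.04): n=m&(abs(s-lo)<.005); print(lo,n.sum(),z[n].max() if n.any() else 0,np.median(t[n]) if n.any() else 0)
p=c-(.0736+.010+.02)*EX
manip.move_ptp([p[0],p[1],.13],q); p[2]=.036; manip.move_l(list(p),q,feed=.2); manip.hold(.2); b=F()
manip.move_l(list(p+.018*EX),q,feed=.08)
for i in range(1,16):
    manip.move_l(list(p+(.018+.002*i)*EX),q,feed=.03); f=F()-b; print(i,np.round([f@EX,f@EY,f[2]],1))
    if -f@EX>25: break
print("rear",-(manip.observe()["position"]-FC)@EX-.010, manip.observe()["time_s"])
E
```

```text
-0.08 0 0 0
-0.07 32 0.04973403298471146 0.03248894370595774
-0.06 36 0.049037853582692414 0.0336619625075221
-0.05 37 0.0520121919634966 0.03475490466477093
-0.04 33 0.050156451860913 0.034672420669956586
1 [ 1.  -0.5  0.3]
2 [ 1.2 -0.3 -0. ]
3 [0.2 0.5 0.2]
4 [-2.   0.1  1.2]
5 [-2.1 -0.2  2.6]
6 [-3.   0.1  1.1]
7 [-4.9  0.1  2.1]
8 [-5.   0.   3.8]
9 [-7.8 -0.5  5.4]
10 [-10.2  -1.6   6.7]
11 [-13.   -1.3   7.8]
12 [-16.6  -1.1   9.9]
13 [-19.7  -1.5  11.6]
14 [-25.7  -2.3  15.3]
rear 0.053163716696273906 86.15
```

View pics/f.png

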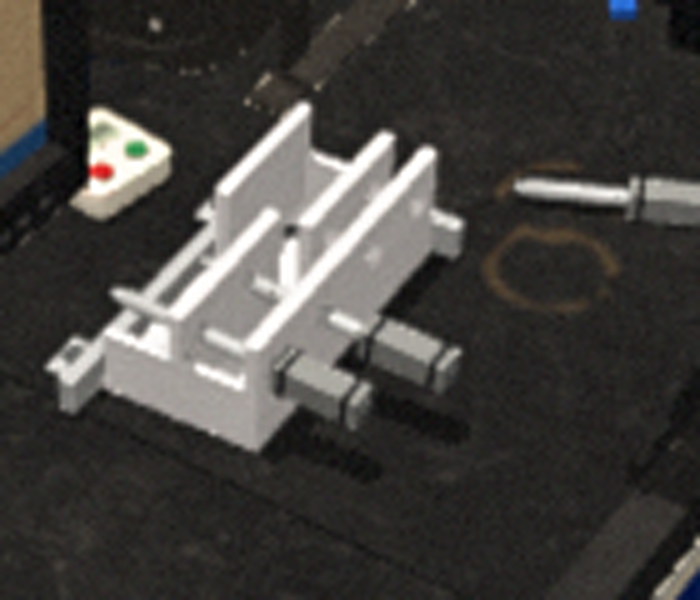

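The second probe is nearly in now. Downward drag from the finger adds friction, so I'll release the contact and push again.

```bash
cat >> h.py <<'E'
def tap(k,rear,tz=.036,fmax=22,n=3):
    """closed fingers already down behind the head: repeated short pushes, each from free contact, rising a little"""
    q=ori(YAW); c=FC+k*EY; 
    for j in range(n):
        p=c-(rear+.010+.008)*EX; p[2]=tz; manip.move_l(list(p),q,feed=.1); manip.hold(.1); b=F(); s=0
        while s<.07:
            s+=.003; x=p+s*EX; x[2]+=.08*max(0,s-.008); manip.move_l(list(x),q,feed=.05); f=F()-b
            if -f@EX>fmax: break
        e=manip.observe(); rear=-(e["position"]-FC)@EX-.010; print("tap rear %.4f"%rear,np.round([f@EX,f@EY,f[2]],1),"t",round(e["time_s"],1))
        if rear<.0512: break
    p=c-(rear+.03)*EX; p[2]=tz; manip.move_l(list(p),q)
    return rear
E
python3 - <<'E'
from h import *
tap(.027,.0532)
up(); manip.ungrasp()
# clear out of both views of the remaining probes
manip.move_ptp([.36,.08,.25],ori(YAW))
r,a=find(np.array([.4215,-.268]),("top","scene")); print(r,np.degrees(a))
im,P,s,t=held(); z=P[...,2]; w=(z>.062)&(z<.076)&(abs(s-.04)<.07)&(abs(t)<.12); print("carrier in s,t",rectfit(np.c_[s[w],t[w]]))
for k in(.075,.027):
    m=(z>.045)&(z<.062)&(s<-.01)&(s>-.1)&(abs(t-k-.003)<.012); print(k,"rear s",np.percentile(s[m],1) if m.any() else None)
E
```

```text
tap rear 0.0492 [-24.2  -3.    8.7] t 88.0
top [ 0.4206 -0.2685] [ 0.5258 -0.2179] 0.1167 0.0165
scene [ 0.542  -0.1661] [ 0.5418 -0.0653] 0.1008 0.0167
[ 0.48132297 -0.21728837] 57.920170958702634
carrier in s,t (array([44.41856003,  3.674263  ]), (86.97450256347656, 188.88633728027344), 0.025599146261811256)
0.075 rear s -0.048058908179025
0.027 rear s -0.04811500762562843
```

```bash
python3 - <<'E'
from h import *
manip.move_ptp([.36,-.12,.22],ori(YAW))
grasp(np.array([.4215,-.268]),np.radians(24.9),0)
pre=FC-.075*EY-.105*EX
manip.move_ptp([pre[0],pre[1],.14],ori(YAW)); manip.move_l([pre[0],pre[1],.040],feed=.2)
im,P,s,t=held(); z=P[...,2]
m=(z>.03)&(z<.06)&(s<-.012)&(s>-.07)&(abs(t+.071)<.02)
print("sheath",m.sum(),"tip s",s[m].max(),"t fit",np.polyfit(s[m],t[m],1),"ztop",np.median(z[m]))
o=manip.observe(); print(o["finger_gap"],o["time_s"])
insert(-.075,.090,0,-.004)
E
```

```text
gap 0.017605732562563425 f 35.00000059604645 [-0.   0.4  0.6]
gap up 0.01776355517870488 t 96.2417
sheath 11 tip s -0.015653961916656012 t fit [ 0.19313278 -0.06821167] ztop 0.048834452553945695
0.017693732437150056 97.5417
short 0.064 f [0.8 1.5 0.9] adj [0. 0. 0.]
short 0.056 f [0.8 2.3 0.5] adj [-0.   0.2  0.1]
short 0.024 f [0.  1.9 0.8] adj [-0.   0.2  0.1]
short 0.008 f [0.3 1.7 0.5] adj [-0.   0.2  0.1]
short -0.004 f [-11.8  -1.7   5.1] adj [-0.   0.1  0.6]
end short -0.0015 gap 0.017611792182249918 t 103.2417
```

```bash
python3 - <<'E'
from h import *
manip.ungrasp(); up()
manip.move_ptp([.38,-.08,.22],ori(YAW))
r,a=find(np.array([.4025,.3195]),("top","scene")); print(r,np.degrees(a))
if np.hypot(*(r-[.4025,.3195]))>.008: raise SystemExit("moved?")
manip.move_ptp([.38,.2,.2],ori(YAW))
grasp(r,a,.014)
pre=FC-.027*EY-.119*EX
manip.move_ptp([pre[0],pre[1],.14],ori(YAW)); manip.move_l([pre[0],pre[1],.040],feed=.2)
im,P,s,t=held(); z=P[...,2]
m=(z>.03)&(z<.06)&(s<-.012)&(s>-.07)&(abs(t+.024)<.015)
print("sheath",m.sum(),"tip s",s[m].max(),"t med",np.median(t[m]),"ztop",np.median(z[m]))
o=manip.observe(); print(o["finger_gap"],o["time_s"])
insert(-.027,.090,.014,.025)
cv2.imwrite("pics/g.png",cv2.resize(manip.camera("top")[0][180:320,200:400],None,fx=3,fy=3,interpolation=cv2.INTER_CUBIC))
E
```

```text
top [0.4022 0.3197] [0.5187 0.3474] 0.1197 0.0172
scene [0.4041 0.3207] [0.52   0.3447] 0.1184 0.0156
[0.40313994 0.32020404] 12.519931861893056
gap 0.01814843586951354 f 34.91054713726044 [ 0.1 -0.4  0.3]
gap up 0.017764485787248874 t 110.9167
sheath 59 tip s -0.013472177211163082 t med -0.023445532242767124 ztop 0.04992202323830042
0.017769953449126637 113.1667
short 0.032 f [ 1.6 -0.   0.2] adj [0. 0. 0.]
end short 0.0249 gap 0.017873768130000925 t 117.1167
```

```bash
python3 - <<'E'
from h import *
manip.ungrasp(); up(); manip.close_gripper(20)
p=FC-.027*EY-.110*EX; manip.move_l([p[0],p[1],.13],ori(YAW),feed=.2); manip.move_l([p[0],p[1],.036],ori(YAW),feed=.2)
tap(-.027,.077)
up(); manip.move_ptp([.34,-.42,.25],ori(YAW))
for c in("top","scene"):
    im,dd=manip.camera(c); cv2.imwrite(f"pics/h{c}.png",cv2.resize(im[180:320,200:400] if c=="top" else im[195:315,260:400],None,fx=4,fy=4,interpolation=cv2.INTER_CUBIC))
    P=cloud(c,dd)-FC; s=P@EX; t=P@EY; z=P[...,2]+.045
    w=(z>.060)&(z<.076)&(abs(s-.04)<.07)&(abs(t)<.12); print("carrier in s,t",rectfit(np.c_[s[w],t[w]]))
    for k in(.075,.027,-.027,-.075):
        m=(z>.045)&(z<.06)&(s<-.01)&(s>-.1)&(abs(t-k-.003)<.012); print(k,"rear s",np.percentile(s[m],1).round(4) if m.any() else None)
print(manip.observe()["time_s"])
E
```

```text
tap rear 0.0493 [-27.6  -2.9  10.5] t 125.5
carrier in s,t (array([38.881073  ,  3.80989838]), (95.53887176513672, 189.15225219726562), 0.8118264079093933)
0.075 rear s -0.0499
0.027 rear s -0.048
-0.027 rear s -0.0485
-0.075 rear s -0.0484
carrier in s,t (array([47.18572998, -0.06990814]), (90.3274917602539, 196.98245239257812), 0.20528888702392578)
0.075 rear s -0.0465
0.027 rear s -0.0475
-0.027 rear s -0.045
-0.075 rear s -0.0465
127.9167
```

View pics/htop.png

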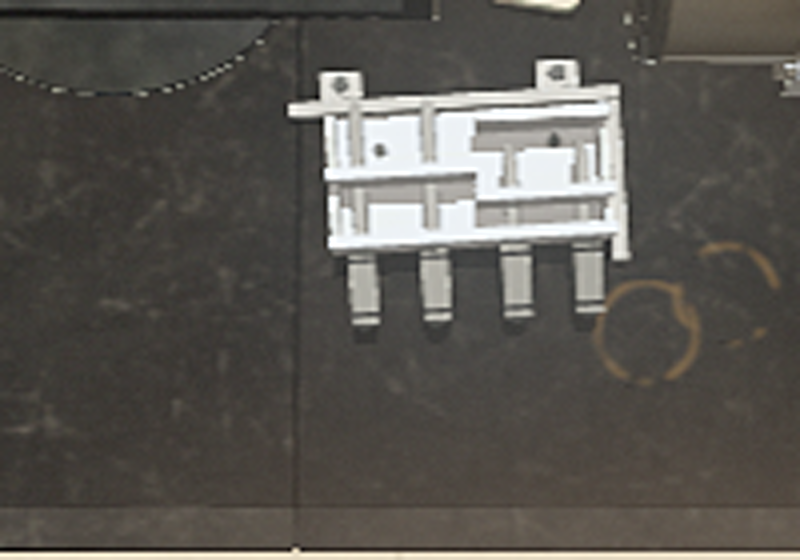

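View pics/hscene.png

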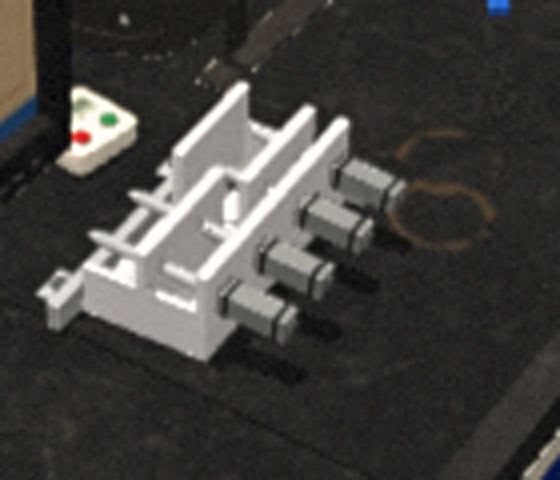

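All four heads sit against the wall: in the top crop at (365,290), (437,285), (517,280) and (590,280). As a last check I'll press the cheek, then the two outer heads, and confirm the contact positions.

```bash
python3 - <<'E'
from h import *
manip.close_gripper(20); q=ori(YAW)
manip.move_ptp([.45,-.2,.22],q); manip.move_ptp([.570,.09,.16],q); c=np.array([.570,.09,.012]); manip.move_l(list(c),q,feed=.2); b=F()
manip.move_l(list(c-.025*EY),q,feed=.08)
p,f=press(c-.025*EY,-EY,.03,YAW,12,base=b)
manip.move_l(list(p+.03*EY),q); up()
for k in(.075,-.075):
    p=FC+k*EY-.085*EX; manip.move_ptp([p[0],p[1],.13],q); manip.move_l([p[0],p[1],.036],q,feed=.2)
    tap(k,.052,fmax=12,n=1); up()
manip.ungrasp(); manip.move_ptp([.36,.25,.25],q)
im,dd=manip.camera("top"); P=cloud("top",dd)-FC; s=P@EX; t=P@EY; z=P[...,2]+.045
w=(z>.062)&(z<.076)&(abs(s-.04)<.07)&(abs(t)<.12); print("carrier",rectfit(np.c_[s[w],t[w]]))
for k in(.075,.027,-.027,-.075):
    m=(z>.045)&(z<.06)&(s<-.01)&(s>-.1)&(abs(t-k-.003)<.012); print(k,"rear s",np.percentile(s[m],1).round(4))
cv2.imwrite("pics/i.png",im); print(manip.observe()["time_s"])
E
```

```text
press s 0.0180 f 15.6 tcp [0.5725 0.0487 0.0121] t 133.9
tap rear 0.0493 [-16.2  -1.4   6.2] t 137.9
tap rear 0.0496 [-18.6  -0.5   4.4] t 141.8
carrier (array([43.97238159,  3.60977173]), (86.22187042236328, 189.80575561523438), 0.0018134640995413065)
0.075 rear s -0.0501
0.027 rear s -0.0502
-0.027 rear s -0.0507
-0.075 rear s -0.0483
145.8333
```

View pics/i.png

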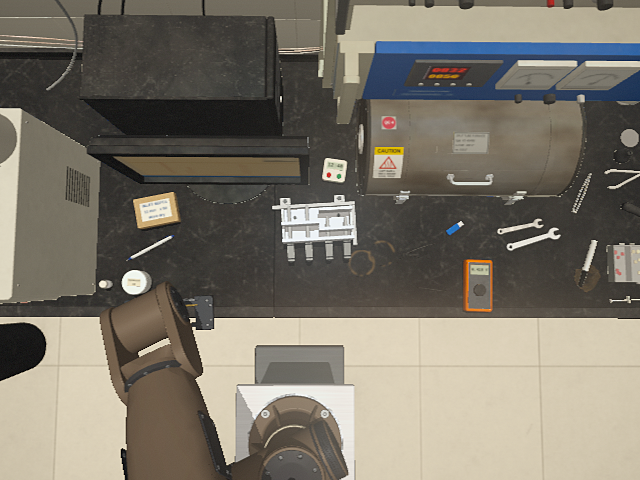

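The carrier is home at (318,222) with four probe heads in line at about (322,252). The multimeter (478,285), tin (136,282) and timer (335,170) have not moved.

```bash
python3 -c "
from rig import manip
print(manip.job_done())"
```

```text
the job is handed in; nothing more can be done
None
```

I handed the job in at about 146 s: the carrier is home against both rails, all four probes are loaded with their heads against the wall (long left, short right), and the multimeter, tin and timer look unmoved.

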